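# Clear the carving clamp and clamp the figure

### The arm

A 6-joint arm with a two-finger parallel gripper is mounted at the origin on the work surface. World frame = base frame: x ahead of the robot, y to its left, z up, the work surface at z = 0. Lengths are in m, angles in degrees, forces in N, time in s.
With the tool pointing down it reaches from about 0.35 to 0.875 m from the base axis. Payload 4.2 kg.
Tool frame: the origin (TCP) lies on the centre line of the jaws, within the pads' length; the fingertips stand r.tip_extent ahead of it and the grasp point (between the pads) lies 11 mm behind it (r.tip_extent is the distance from the TCP to the fingertips, in m); z points along the fingers, y is the line along which they close (so a half turn about z gives the same grasp; the last joint's range is limited). The gripper opens to 87 mm and grips with 3 to 60 N. Pads are 19 mm wide; open, the fingers measure 117 mm over their backs; the gripper's body (75 mm by 190 mm) begins 51 mm behind the grasp point.
Start: joints at [78.415, 22.042, 0.453, 0, -68.411, -14.817], TCP at [0.278, 0.56, 0.231] pointing down, gripper open.
Joint ranges: [-179.83, 179.83], [-69.29, 118.12], [-61.27, 80.66], [-181.25, 117.63], [-171.15, -9.14], [-177.46, 177.46]. Speed limits (degrees/s): [159.86, 159.86, 180, 180, 180, 180].

### API

Orientations are given as a 3x3 rotation matrix whose columns are the frame's x, y, z axes.
In Python, from station import r gives the robot as it stands.
- The arm moves only by the shell command python3 -m jog 'ROWS'. ROWS is text: rows parted by semicolons, each of 5 numbers parted by spaces: the opening, from 0 (shut) to 1 (fully open), then the shift along the world's x, y, z in mm, then the turn about the world's z in degrees. In form: hand dx dy dz roll; .... A call has 1 to 5 rows; each row shifts and turns the commanded pose from where the row before left it; what a row does not reach is not made up. A row lasts 1/8 s, in which the tool goes at most 62.5 mm and 10.7 degrees, less where a joint would pass 70% of its speed; a pose out of reach is approached as far as the arm can. A call is refused whole if a number of a shift passes 62.5 or a number of a turn 10.7, either way. A call with a gripper value outside its range is refused whole. The fingers move at their own pace and stop on an object; the grip force is fixed at half the most. Time passes only in rows, so rows that do not move let the fingers close. It gives the time, the measured TCP pose, the force, the opening and the grip force at its end, in the units of the state.
- r.sense(): the state, without advancing time (a new reading comes with each control period).
- r.capture(name): name is "scene" or "top"; returns a dict with "pixels" (480x640x3 uint8, red, green, blue), "fovy" (degrees; the focal length in pixels is half the picture's height over the tangent of half this angle, whatever the lens; pixels are square), "cx", "cy" (the principal point, pixels), "origin" and "orientation" of the camera in the world. Camera axes: x right, y down, z forward; pixel columns grow to the right and rows downward; lengths in m; the calibration is good to about 2 mm. A picture is of the moment at which its call begins. There is no depth.
- r.finish_job(): hands the job in; it is judged then, once.
The state is a dict: "time_s": time; "joints": joint angles; "joint_velocities": joint speeds; "effort": joint torques, N m; "tcp_pos": TCP position; "ee_rot": TCP orientation; "wrist_force": force on the tool from outside, world axes, zero at the start; "moment": the same for the moment, N m; "gripper_width": opening from 0.0 (shut) to 1.0 (fully open); "gripper_force": force on a finger pad.
Only numpy, scipy, OpenCV 4.12 (cv2) and the standard library are available. Lean on these libraries where they do the work, as an engineer would, in place of code of your own. Each camera call takes 0.05 s, during which the arm holds its last target. There are 200 camera calls.

### The job

Clear the clamping board first: lay the gouges flat in the green tool tray and put the wooden offcuts in the dark scrap box. Then flip the red cam lever to free the sliding jaw, slide the jaw well open, stand the half-carved figure upright on the board between the stop and the middle of the jaw, slide the jaw up so that the plinth is held snugly with no gap on either side, and flip the lever fully back to lock it. Leave the oil bottle and the sharpening stone where they are.

Things in the scene. Friction and masses are not known exactly. Their poses are not given: they have to be found in the camera images.
- board: pale wooden clamping board lying on the bench, 200 (x) x 400 (y) x 20 mm thick, fixed; origin under its centre, its top 20 mm above. A dark fixed stop, 150 mm (x) x 25 mm, stands 35 mm above its top at the -y end; the dark sliding jaw faces it and slides along the board's y
- stop_face (a point): point on the board's top surface at the foot of the middle of the fixed stop's cork-faced clamping face (175 mm to -y of the board's centre); axes as the board's; the face looks to +y
- jaw_face (a point): point at board-top height at the foot of the middle of the sliding jaw's cork-faced clamping face, which looks to -y. The jaw is a dark plate 130 mm (x) x 22 mm (y) x 35 mm high; an aluminium carriage 90 mm (x), 11 mm high, reaches from it to 65 mm behind (+y of) the face and carries the cam lever
- jaw (a joint): opening of the clamp in m: gap between stop face and jaw face, 0 to 0.170; about 2 N to move when the lever is free; nearly immovable when the lever is locked
- lever (a joint): angle of the cam lever in rad: 0 = free, leaning 0.9 rad from upright towards the board's +x (away from the robot); 1.8 = locked, leaning 0.9 rad towards the board's -x (towards the robot). Pivot: horizontal, along the board's y, 45 mm behind (+y of) the jaw face and 20 mm above the board's top. Stiff from 1.3 to 1.65 (8 N at the grip), then over centre to its stop at 1.8
- lever_grip (a point): middle of the lever's red grip, 58 mm from the pivot; the grip is 14 mm wide along the board's y, 16 mm deep and 36 mm long; a steel arm joins it to the pivot
- figure: half-carved wooden figure, 108 mm tall: square plinth 70 x 70 x 30 mm high, then a squared robe 48 mm wide (30 to 52 mm up) and torso 42 x 42 mm (52 to 80 mm up), head ball of 26 mm and a dark cap; about 0.3 kg; origin at the centre of the plinth's underside, z up, faces -x
- tray: shallow green tool tray, 250 (x) x 160 (y) x 22 mm high, walls and floor 6 mm thick, fixed; origin under its centre
- crate: dark wooden scrap box, open on top, 190 (x) x 160 (y) x 60 mm high, walls and floor 6 mm thick, fixed; origin under its centre
- gouge1: carving gouge, 180 mm long along its x: dark wooden handle 105 x 20 x 20 mm (from x = -90 to +15 mm), then a steel blade 8 mm wide (6 mm thick) to x = +90 mm; origin under the middle of its length, its centre line 10 mm up; 0.09 kg
- gouge1_tip (a point): cutting end of gouge1, on its centre line
- gouge1_butt (a point): handle end of gouge1, on its centre line
- gouge2: carving gouge, 180 mm long along its x: dark wooden handle 105 x 20 x 20 mm (from x = -90 to +15 mm), then a steel blade 12 mm wide (6 mm thick) to x = +90 mm; origin under the middle of its length, its centre line 10 mm up; 0.09 kg
- gouge2_tip (a point): cutting end of gouge2, on its centre line
- gouge2_butt (a point): handle end of gouge2, on its centre line
- offcut1: stepped offcut of reddish wood, 54 (x) x 30 (y) mm; 18 mm high, and 30 mm high over the 34 mm (x = -27 to +7 mm) of its raised part; origin under the centre of the 54 x 30 mm underside; 0.05 kg
- offcut2: stepped offcut of reddish wood, 54 (x) x 30 (y) mm; 18 mm high, and 30 mm high over the 34 mm (x = -27 to +7 mm) of its raised part; origin under the centre of the 54 x 30 mm underside; 0.05 kg
- offcut3: stepped offcut of reddish wood, 54 (x) x 30 (y) mm; 18 mm high, and 30 mm high over the 34 mm (x = -27 to +7 mm) of its raised part; origin under the centre of the 54 x 30 mm underside; 0.05 kg
- oil: bystander: amber oil bottle, 52 mm across, 110 mm tall, beyond the board; origin under its centre
- stone: bystander: sharpening stone in a wooden holder, 60 x 160 x 30 mm, beyond the board; origin under its centre

How it is judged (in metres and radians):
On the way, in this order (a step that is already met when the one before it is completed fails the run):
1. every gouge lies in the tray and every offcut in the scrap box (x of gouge1_tip in the frame of tray between -0.122 and 0.122 m and y of gouge1_tip in the frame of tray between -0.077 and 0.077 m and z of gouge1_tip in the frame of tray between 0 and 0.027 m and x of gouge1_butt in the frame of tray between -0.122 and 0.122 m and y of gouge1_butt in the frame of tray between -0.077 and 0.077 m and z of gouge1_butt in the frame of tray between 0 and 0.027 m and linear speed of each of gouge1, gouge2, offcut1, offcut2, offcut3 below 0.03 m/s and x of gouge2_tip in the frame of tray between -0.122 and 0.122 m and y of gouge2_tip in the frame of tray between -0.077 and 0.077 m and z of gouge2_tip in the frame of tray between 0 and 0.027 m and x of gouge2_butt in the frame of tray between -0.122 and 0.122 m and y of gouge2_butt in the frame of tray between -0.077 and 0.077 m and z of gouge2_butt in the frame of tray between 0 and 0.027 m and x of offcut1 in the frame of crate between -0.092 and 0.092 m and y of offcut1 in the frame of crate between -0.077 and 0.077 m and z of offcut1 in the frame of crate between 0 and 0.05 m and x of offcut2 in the frame of crate between -0.092 and 0.092 m and y of offcut2 in the frame of crate between -0.077 and 0.077 m and z of offcut2 in the frame of crate between 0 and 0.05 m and x of offcut3 in the frame of crate between -0.092 and 0.092 m and y of offcut3 in the frame of crate between -0.077 and 0.077 m and z of offcut3 in the frame of crate between 0 and 0.05 m), for 0.2 s.
2. the lever is free and the jaw is open by more than 85 mm (value of joint lever below 0.35 rad and value of joint jaw above 0.085 m), for 0.2 s.
3. the figure stands upright on the board between stop and jaw (x of figure in the frame of stop_face between -0.03 and 0.03 m and z of figure in the frame of stop_face between -0.006 and 0.006 m and angle between figure's own z axis and vertical below 0.08 rad and y of figure in the frame of stop_face between 0.031 and 0.14 m and value of joint jaw above 0.064 m), for 0.2 s.
4. with the lever still free, the jaw is closed on the plinth (x of figure in the frame of stop_face between -0.03 and 0.03 m and z of figure in the frame of stop_face between -0.006 and 0.006 m and angle between figure's own z axis and vertical below 0.08 rad and y of figure in the frame of stop_face between 0.031 and 0.039 m and value of joint jaw between 0.064 and 0.0745 m and value of joint lever below 0.7 rad), for 0.1 s.
At the end, for the whole second after the job is handed in: Gouges flat within the tray (ends under 27 mm up), offcuts within the scrap box; figure upright (0.08 rad) on the board within 30 mm of the stop's middle, plinth within 4 mm of the stop, jaw opening 64 to 74.5 mm; lever past 1.55 rad; all at rest and released (all of step 1 and x of figure in the frame of stop_face between -0.03 and 0.03 m and z of figure in the frame of stop_face between -0.006 and 0.006 m and angle between figure's own z axis and vertical below 0.08 rad and y of figure in the frame of stop_face between 0.031 and 0.039 m and value of joint jaw between 0.064 and 0.0745 m and value of joint lever above 1.55 rad and linear speed of figure below 0.02 m/s); the robot touches nothing.
It fails at once if the oil is disturbed (moved more than 30 mm) (distance of oil from where it was at the start of the episode above 0.03 m).
It fails at once if the stone is disturbed (moved more than 30 mm) (distance of stone from where it was at the start of the episode above 0.03 m).
Of gouge1, gouge2, offcut1, offcut2, offcut3 only 3 to 5 are there at a start; the rules pass over those that are not, and their reading is None.
At some moment in a run one of gouge1, gouge2, offcut1, offcut2, offcut3, figure may be knocked a few centimetres aside while the robot is not near it.
Once in a run the grip may slacken for a moment while it holds something.
It also fails if it takes over 210 s, if anything falls off the work surface, if the arm or the gripper's body presses on something with over 40 N, if the wrist force passes 120 N, or if a joint passes its speed limit or range.

## Working session

There is one attempt and no reset: what is moved stays moved. The work goes in short steps, Python scripts to look and compute and a shell command to move; the robot and the scene stay as the last step left them, time stands still between calls to the robot, and variables do not carry over. Pictures are saved under pics/ and viewed, at most 14 in all, crops included, and the job is handed in when it is done.

```bash
mkdir -p pics; ls; python3 - <<'E'
from station import r
import cv2,numpy as np
for n in("scene","top"):
    c=r.capture(n); cv2.imwrite(f"pics/{n}0.png",c["pixels"][:,:,::-1]); print(n,c["fovy"],c["cx"],c["cy"],c["origin"],np.round(c["orientation"],4).tolist())
s=r.sense(); print(r.tip_extent,s)
E
```

```text
pics
scene 54.24181847755899 317.1465634831214 227.1464164502957 [1.13659116 0.43717414 0.72436899] [[-0.6227, 0.5561, -0.5505], [0.7823, 0.4261, -0.4544], [-0.0182, -0.7136, -0.7003]]
top 50.004650143534825 321.5711843878909 246.91779296977234 [ 0.47951128 -0.00624217  1.35257188] [[0.0131, -0.993, 0.1174], [-0.9999, -0.0142, -0.0083], [0.0099, -0.1173, -0.993]]
0.008 {'time_s': 0.1, 'joints': array([ 7.84149732e+01,  2.20868360e+01,  3.88291762e-01, -2.63250102e-02,
       -6.84099688e+01, -1.48173635e+01]), 'joint_velocities': array([-0.07377918, -0.0840539 ,  0.19832297,  0.08516369,  0.03096839,
        0.070585  ]), 'effort': array([-4.95971344e-04, -3.91692352e+01,  1.87934643e+01,  4.23191205e+00,
        1.34601639e-02, -7.35963295e-05]), 'tcp_pos': array([0.27766151, 0.55936348, 0.22956596]), 'ee_rot': array([[ 8.95617868e-01, -4.44823557e-01, -7.98850354e-04],
       [-4.44824269e-01, -8.95616123e-01, -1.76949428e-03],
       [ 7.16494842e-05,  1.94013872e-03, -9.99998115e-01]]), 'wrist_force': array([0.35551548, 0.08217967, 0.75845398]), 'moment': array([ 0.00374091, -0.03737867, -0.01033486]), 'gripper_force': 0.0, 'gripper_width': 0.9976489054337107}
```

View pics/top0.png

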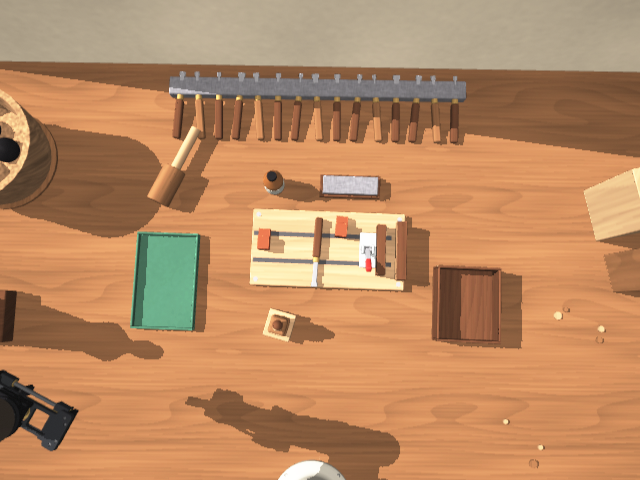

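View pics/scene0.png

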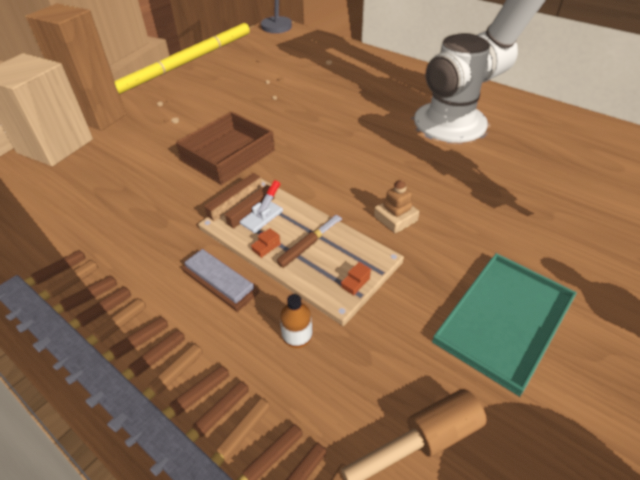

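The top view shows one gouge (about 317,250), two red offcuts (264,239 and 341,227), and the jaw (380,250) near the stop. The lever grip is at 368,265, leaning towards the robot, so it is locked. The figure stands at 280,325, the tray is at 166,281 and the crate at 467,304.

```bash
cat > h.py <<'E'
from station import r
import cv2,numpy as np
def cap(n):
    c=r.capture(n); c["f"]=240/np.tan(np.radians(c["fovy"]/2)); c["hsv"]=cv2.cvtColor(c["pixels"],cv2.COLOR_RGB2HSV); return c
def ray(c,u,v):
    d=np.array(c["orientation"])@np.array([(u-c["cx"])/c["f"],(v-c["cy"])/c["f"],1]); return np.array(c["origin"]),d
def onz(c,u,v,z):
    o,d=ray(c,u,v); return (o+d*(z-o[2])/d[2])[:2]
def proj(c,p):
    q=np.array(c["orientation"]).T@(np.array(p)-c["origin"]); return q[:2]/q[2]*c["f"]+[c["cx"],c["cy"]]
def blobs(c,lo,hi,box,amin=20):
    m=cv2.inRange(c["hsv"],np.array(lo),np.array(hi)); k=np.zeros_like(m); x0,y0,x1,y1=box; k[y0:y1,x0:x1]=m[y0:y1,x0:x1]
    cs,_=cv2.findContours(k,cv2.RETR_EXTERNAL,cv2.CHAIN_APPROX_NONE)
    return sorted([q for q in cs if cv2.contourArea(q)>=amin],key=cv2.contourArea,reverse=True)
def rect(c,q,z):
    P=np.array([onz(c,*p[0],z) for p in q],np.float32)*1000
    (x,y),(w,h),a=cv2.minAreaRect(P)
    if w<h: w,h,a=h,w,a+90
    return np.round([x,y,w,h,(a+90)%180-90],1)
E
python3 - <<'E'
from h import *
c=cap("top"); H=c["hsv"]
for n,(u,v) in dict(off=(264,239),off2=(342,230),handle=(318,230),blade=(315,275),grip=(368,265),board=(290,270),jaw=(381,240),stop=(402,250),tray=(166,281),crate=(467,304),crw=(436,300),plinth=(270,320),bench=(220,350),alu=(362,245)).items(): print(n,H[v,u])
print("tray",[rect(c,q,.022) for q in blobs(c,(60,80,40),(90,255,255),(100,200,230,360),500)])
cv2.imwrite("pics/z.png",cv2.resize(c["pixels"][195:350,235:425,::-1],None,fx=4.2,fy=3.87*1.0852,interpolation=cv2.INTER_CUBIC)[:600])
for p in [(437,268),(498,268),(498,340),(434,340)]: print("crate",onz(c,*p,.06))
E
```

```text
off [  8 166 238]
off2 [  8 166 237]
handle [ 10 144 154]
blade [165   2 242]
grip [  1 182 253]
board [ 25  66 254]
jaw [ 11 144 166]
stop [ 10 142 156]
tray [ 73  97 174]
crate [ 10 145 171]
crw [ 10 142 124]
plinth [ 17 110 244]
bench [ 13 140 228]
alu [  0   0 254]
tray [array([544.8, 384.7, 245.6, 162. ,  -1.2])]
crate [ 0.58294795 -0.30887988]
crate [ 0.58509138 -0.46327931]
crate [ 0.40573623 -0.45839901]
crate [ 0.40374163 -0.29904769]
```

View pics/z.png

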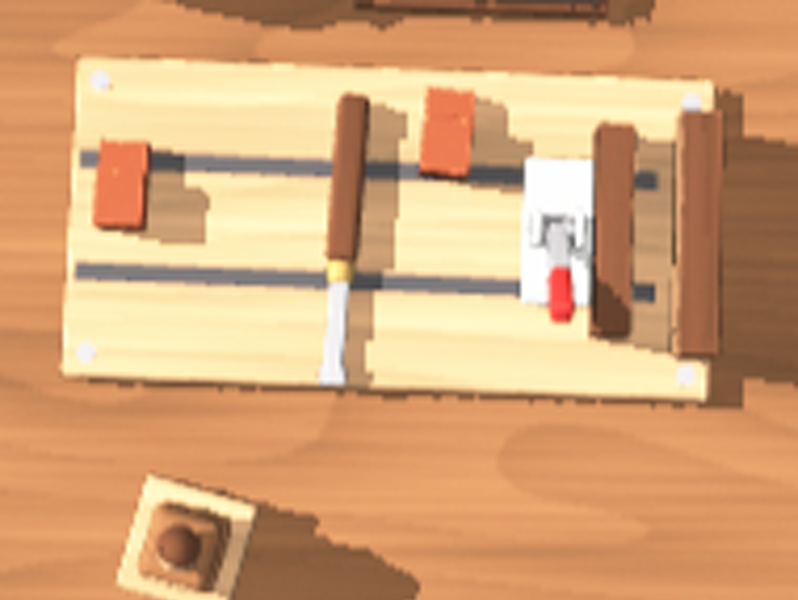

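```bash
cat > m.py <<'E'
from h import *
c=cap("top")
q=blobs(c,(20,30,180),(35,130,255),(240,200,415,300),200); 
print("board",rect(c,np.vstack(q),.02))
B=rect(c,np.vstack(q),.02)
print("offcuts",[rect(c,k,.05) for k in blobs(c,(5,150,200),(11,255,255),(250,208,408,290))])
print("dark",[rect(c,k,.05) for k in blobs(c,(5,120,90),(14,200,185),(250,208,408,290),40)], "gougez", [rect(c,k,.035) for k in blobs(c,(5,120,90),(14,200,185),(305,208,335,290),40)])
print("grip",[rect(c,k,.08) for k in blobs(c,(0,150,150),(4,255,255),(250,208,408,290),5)]+[rect(c,k,.08) for k in blobs(c,(175,150,150),(180,255,255),(250,208,408,290),5)])
print("plinth",[rect(c,k,.03) for k in blobs(c,(14,60,225),(22,125,255),(255,300,305,345),40)])
print("alu",[rect(c,k,.031) for k in blobs(c,(0,0,200),(180,25,255),(250,208,408,290),30)])
E
python3 m.py
```

```text
board [633.8 -32.4 397.  197.4  88.6]
offcuts [array([688.2, -66.7,  50.2,  28.6,  -6.4]), array([654. , 132.1,  49.1,  28. ,  -3.7])]
dark [array([ 6.231e+02, -2.198e+02,  1.874e+02,  3.050e+01, -4.000e-01]), array([ 628.4, -167.1,  128.6,   24.5,   -1.3]), array([659. ,  -6.4,  99.2,  18.6,  -3.3]), array([530.1,  36. , 237.5,   5.6,  88.7])] gougez [array([661.1,  -6.4, 100.3,  18.8,  -3.3])]
grip [array([ 5.877e+02, -1.339e+02,  2.750e+01,  1.240e+01,  2.000e-01])]
plinth [array([414.7,  95.5,  67.3,  26.8,  74.6])]
alu [array([ 6.298e+02, -1.348e+02,  8.860e+01,  4.150e+01,  1.000e-01]), array([565.7,   1.4,  61.8,  13.2,  -1.9])]
```

```bash
python3 -m jog '1 37 -42 -10 4.5;1 37 -42 -10 4.5;1 37 -42 -10 4.5;1 37 -42 -10 4.5;1 37 -42 -10 4.5'; python3 -m jog '1 38 -44 -10 0;1 38 -44 -10 0;1 38 -44 -10 0;1 38 -43 0 0;1 38 -43 0 0'
```

```text
time_s: 0.82
tcp_pos: [0.4638, 0.3483, 0.1803]
ee_rot: [[0.998, -0.065, 0.0], [-0.065, -0.998, 0.0], [0.0, -0.0, -1.0]]
wrist_force: [1.1, 1.1, -0.2]
gripper_width: 0.999
gripper_force: 0.0
time_s: 1.45
tcp_pos: [0.6539, 0.1302, 0.1501]
ee_rot: [[0.998, -0.068, -0.001], [-0.068, -0.998, -0.0], [-0.001, 0.0, -1.0]]
wrist_force: [0.3, 0.9, 0.5]
gripper_width: 0.997
gripper_force: 0.0
```

```bash
python3 -m jog '1 0 1 -60 0;1 0 1 -58 0;1 0 0 0 0;0 0 0 0 0;0 0 0 0 0'; python3 -m jog '0 0 0 0 0;0 0 0 0 0;0 0 0 50 0;0 0 0 50 0;0 0 0 0 0'
```

```text
time_s: 2.08
tcp_pos: [0.6528, 0.1339, 0.0328]
ee_rot: [[0.998, -0.068, 0.0], [-0.068, -0.998, 0.0], [0.0, -0.0, -1.0]]
wrist_force: [0.9, -0.1, -0.3]
gripper_width: 0.855
gripper_force: 0.0
time_s: 2.7
tcp_pos: [0.6559, 0.1348, 0.1385]
ee_rot: [[0.998, -0.067, 0.011], [-0.067, -0.998, 0.004], [0.01, -0.004, -1.0]]
wrist_force: [-0.4, -0.1, -0.5]
gripper_width: 0.286
gripper_force: 0.0
```

```bash
python3 -m jog '0.7 0 -1 0 0;0.7 0 -1 0 0;0.7 0 0 0 0;0.7 0 0 0 0;0.7 0 0 0 0'; python3 - <<'E'
from h import *
c=cap("top")
print("offcuts",[rect(c,k,.05) for k in blobs(c,(5,150,190),(11,255,255),(250,208,408,290))])
s=cap("scene");cv2.imwrite("pics/a.png",cv2.resize(s["pixels"][130:350,170:470,::-1],None,fx=2.5,fy=2.5))
E
```

```text
time_s: 3.32
tcp_pos: [0.6528, 0.1318, 0.1322]
ee_rot: [[0.998, -0.068, -0.001], [-0.068, -0.998, -0.0], [-0.001, 0.0, -1.0]]
wrist_force: [-0.3, 0.0, 0.4]
gripper_width: 0.685
gripper_force: 0.0
offcuts [array([688.2, -66.4,  50.2,  29.2,  -6.4])]
```

View pics/a.png

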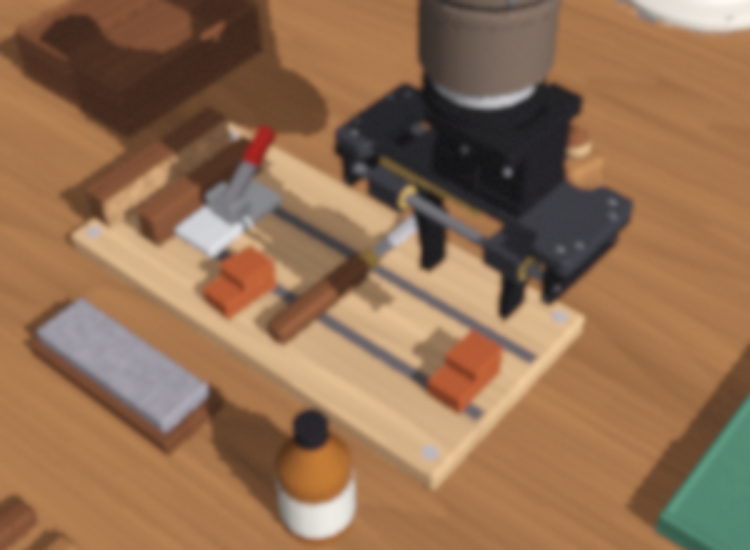

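The offcut is still upright where it was (scene pixel about 357,277, under the fingers), with its low step towards +x. The fingers were simply still closing, so I'll descend again and allow more time.

```bash
python3 -m jog '0.7 0 0 -50 0;0.7 0 0 -50 0;0.7 0 0 0 0;0 0 0 0 0;0 0 0 0 0'; python3 -m jog '0 0 0 0 0;0 0 0 0 0;0 0 0 0 0;0 0 0 0 0;0 0 0 0 0'
```

```text
time_s: 4.05
tcp_pos: [0.653, 0.1318, 0.0329]
ee_rot: [[0.998, -0.068, 0.0], [-0.068, -0.998, 0.0], [0.0, -0.0, -1.0]]
wrist_force: [0.5, 0.4, -1.3]
gripper_width: 0.553
gripper_force: 0.0
time_s: 4.68
tcp_pos: [0.653, 0.1318, 0.0329]
ee_rot: [[0.998, -0.068, 0.0], [-0.068, -0.998, 0.0], [0.0, -0.0, -1.0]]
wrist_force: [-0.9, 0.4, 2.1]
gripper_width: 0.342
gripper_force: 30.0
```

```bash
python3 -m jog '0 0 0 60 0;0 0 0 57 0;0 -22 -57 0 0;0 -22 -57 0 0;0 -22 -57 0 0'; python3 -m jog '0 -22 -57 0 0;0 -22 -57 0 0;0 -22 -57 0 0;0 -22 -57 0 0;0 -22 -57 0 0';python3 -m jog '0 -22 -57 0 0;0 0 0 0 0;0 0 0 -60 0;0 0 0 -60 0;0 0 0 0 0'
```

```text
time_s: 5.3
tcp_pos: [0.5857, -0.0406, 0.1494]
ee_rot: [[0.998, -0.067, -0.0], [-0.067, -0.998, 0.0], [-0.0, -0.0, -1.0]]
wrist_force: [0.4, -0.5, -0.2]
gripper_width: 0.34
gripper_force: 30.0
time_s: 5.92
tcp_pos: [0.4758, -0.3258, 0.1494]
ee_rot: [[0.998, -0.068, -0.0], [-0.068, -0.998, 0.0], [-0.0, -0.0, -1.0]]
wrist_force: [0.9, -0.2, -1.3]
gripper_width: 0.34
gripper_force: 30.0
time_s: 6.55
tcp_pos: [0.4513, -0.3787, 0.0248]
ee_rot: [[0.998, -0.068, -0.011], [-0.068, -0.998, 0.006], [-0.011, -0.005, -1.0]]
wrist_force: [-0.5, -0.4, 0.1]
gripper_width: 0.344
gripper_force: 30.0
```

```bash
python3 -m jog '0.8 0 0 0 0;0.8 0 0 0 0;0.8 0 0 0 0;0.8 0 0 0 0;0.8 0 0 60 0'; python3 -m jog '0.8 0 0 60 0;0.8 33 45 0 0;0.8 33 45 0 -2;0.8 33 45 0 0;0.8 33 45 0 0'; python3 -m jog '0.8 33 45 0 0;0.8 33 45 0 0;0.8 34 45 0 0;0.8 0 0 0 0'; python3 - <<'E'
from h import *
c=cap("top")
for z in(.024,.036):print("crate offc",[rect(c,k,z) for k in blobs(c,(4,150,160),(12,255,255),(430,262,502,345))])
E
```

```text
time_s: 7.18
tcp_pos: [0.4518, -0.3795, 0.0859]
ee_rot: [[0.998, -0.069, -0.01], [-0.069, -0.998, 0.006], [-0.01, -0.005, -1.0]]
wrist_force: [1.4, -1.0, 0.5]
gripper_width: 0.776
gripper_force: 0.0
time_s: 7.8
tcp_pos: [0.5877, -0.1998, 0.1502]
ee_rot: [[0.995, -0.103, 0.001], [-0.103, -0.995, -0.0], [0.001, 0.0, -1.0]]
wrist_force: [1.1, -0.2, 0.7]
gripper_width: 0.8
gripper_force: 0.0
time_s: 8.3
tcp_pos: [0.6887, -0.0627, 0.1491]
ee_rot: [[0.995, -0.098, 0.001], [-0.098, -0.995, 0.0], [0.001, -0.0, -1.0]]
wrist_force: [0.2, -0.1, -0.3]
gripper_width: 0.799
gripper_force: 0.0
crate offc [array([ 457. , -382.4,   54. ,   30.9,   -1. ])]
crate offc [array([ 457.2, -379. ,   53.5,   30.6,   -1. ])]
```

```bash
python3 -m jog '0.55 0 -3 0 0;0.55 0 0 0 0;0.55 0 0 0 0;0.55 0 0 -58 0;0.55 0 0 -59 0'; python3 -m jog '0.55 0 0 0 0;0 0 0 0 0;0 0 0 0 0;0 0 0 0 0;0 0 0 0 0';  python3 -m jog '0 0 0 0 0;0 0 0 0 0'
```

```text
time_s: 8.98
tcp_pos: [0.6875, -0.0697, 0.0328]
ee_rot: [[0.995, -0.104, 0.004], [-0.104, -0.995, 0.0], [0.003, -0.001, -1.0]]
wrist_force: [0.4, 0.0, -1.0]
gripper_width: 0.551
gripper_force: 0.0
time_s: 9.6
tcp_pos: [0.6868, -0.0694, 0.033]
ee_rot: [[0.995, -0.103, 0.0], [-0.103, -0.995, -0.0], [0.0, 0.0, -1.0]]
wrist_force: [-0.4, -0.8, 2.6]
gripper_width: 0.341
gripper_force: 30.0
time_s: 9.85
tcp_pos: [0.6868, -0.0694, 0.0329]
ee_rot: [[0.995, -0.103, -0.0], [-0.103, -0.995, -0.0], [-0.0, 0.0, -1.0]]
wrist_force: [-0.4, -1.2, 2.8]
gripper_width: 0.342
gripper_force: 30.0
```

```bash
python3 -m jog '0 0 0 60 0;0 0 0 57 0;0 -25 -52 0 0;0 -25 -52 0 0;0 -25 -52 0 0'; python3 -m jog '0 -25 -52 0 0;0 -25 -52 0 0;0 -26 -52 0 0;0 0 0 -60 0;0 0 0 -60 0';python3 -m jog '0 0 0 0 0;0.8 0 0 0 0;0.8 0 0 0 0;0.8 0 0 0 0;0.8 0 0 0 0'
```

```text
time_s: 10.48
tcp_pos: [0.6111, -0.2262, 0.1494]
ee_rot: [[0.995, -0.102, 0.0], [-0.102, -0.995, 0.0], [0.0, -0.0, -1.0]]
wrist_force: [0.1, -0.6, -0.5]
gripper_width: 0.343
gripper_force: 30.0
time_s: 11.1
tcp_pos: [0.5357, -0.3823, 0.0288]
ee_rot: [[0.994, -0.105, 0.003], [-0.105, -0.994, -0.001], [0.003, 0.0, -1.0]]
wrist_force: [1.0, -0.0, -1.0]
gripper_width: 0.343
gripper_force: 30.0
time_s: 11.72
tcp_pos: [0.5364, -0.3813, 0.0308]
ee_rot: [[0.995, -0.103, 0.002], [-0.103, -0.995, -0.001], [0.002, 0.001, -1.0]]
wrist_force: [-0.6, -0.9, 0.2]
gripper_width: 0.711
gripper_force: 0.0
```

```bash
python3 -m jog '0.7 0 0 60 0;0.7 0 0 60 0;0.6 17 54 0 2.6;0.6 17 54 0 0;0.6 17 54 0 0'; python3 -m jog '0.6 16 53 0 0;0.6 16 53 0 0;0.6 16 53 0 0;0.6 16 53 0 0;0.6 0 0 0 0'; python3 - <<'E'
from h import *
s=cap("top");cv2.imwrite("pics/b.png",cv2.resize(s["pixels"][200:350,240:510,::-1],None,fx=2.9,fy=2.9))
print("crate offc",[rect(s,k,.03) for k in blobs(s,(4,150,160),(12,255,255),(430,262,502,345))])
E
```

```text
time_s: 12.35
tcp_pos: [0.5872, -0.2177, 0.1503]
ee_rot: [[0.998, -0.058, 0.001], [-0.058, -0.998, -0.0], [0.001, 0.0, -1.0]]
wrist_force: [0.6, -0.2, -0.4]
gripper_width: 0.604
gripper_force: 0.0
time_s: 12.98
tcp_pos: [0.6518, -0.0035, 0.1497]
ee_rot: [[0.999, -0.052, 0.001], [-0.052, -0.999, 0.0], [0.001, -0.0, -1.0]]
wrist_force: [0.0, -0.8, 0.5]
gripper_width: 0.597
gripper_force: 0.0
crate offc []
```

View pics/b.png

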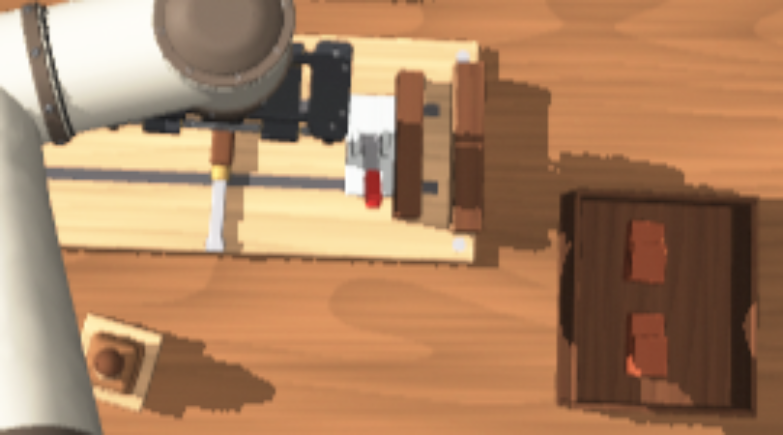

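Both offcuts lie in the crate (crop pixels 647,250 and 647,345). The gouge and figure are unmoved.

```bash
python3 -m jog '0.6 0 -2 -60 0;0.6 0 0 -60 0;0.6 0 0 0 0;0 0 0 0 0;0 0 0 0 0'; python3 -m jog '0 0 0 0 0;0 0 0 0 0;0 0 0 0 0;0 0 0 0 0;0 0 0 0 0'
```

```text
time_s: 13.65
tcp_pos: [0.6506, -0.0102, 0.0298]
ee_rot: [[0.998, -0.059, -0.0], [-0.059, -0.998, -0.0], [-0.0, 0.0, -1.0]]
wrist_force: [0.6, -0.3, -0.0]
gripper_width: 0.456
gripper_force: 0.0
time_s: 14.28
tcp_pos: [0.6509, -0.0092, 0.0297]
ee_rot: [[0.998, -0.057, 0.0], [-0.057, -0.998, -0.0], [0.0, 0.0, -1.0]]
wrist_force: [0.1, -0.4, 1.5]
gripper_width: 0.227
gripper_force: 30.0
```

```bash
python3 -m jog '0 0 0 55 0;0 0 0 55 0;0 -11 56 0 2;0 -11 56 0 0;0 -11 56 0 0'; python3 -m jog '0 -11 56 0 0;0 -11 56 0 0;0 -12 57 0 0;0 -12 57 0 0;0 0 0 0 0'; python3 -m jog '0 0 0 -60 0;0 0 0 -40 0;0 0 0 -20 0;0 0 0 0 0'
```

```text
time_s: 14.9
tcp_pos: [0.6171, 0.1602, 0.1393]
ee_rot: [[1.0, -0.023, -0.001], [-0.023, -1.0, 0.0], [-0.001, -0.0, -1.0]]
wrist_force: [0.6, -0.4, -0.8]
gripper_width: 0.23
gripper_force: 3.0
time_s: 15.52
tcp_pos: [0.5702, 0.3888, 0.1384]
ee_rot: [[1.0, -0.017, -0.001], [-0.017, -1.0, 0.0], [-0.001, -0.0, -1.0]]
wrist_force: [-0.8, -0.1, -0.9]
gripper_width: 0.227
gripper_force: 30.0
time_s: 16.02
tcp_pos: [0.5722, 0.3842, 0.019]
ee_rot: [[1.0, -0.023, -0.001], [-0.023, -1.0, -0.001], [-0.001, 0.001, -1.0]]
wrist_force: [-0.2, -0.1, -0.7]
gripper_width: 0.229
gripper_force: 30.0
```

```bash
python3 -m jog '0.6 0 0 0 0;0.6 0 0 0 0;0.6 0 0 0 0;0.6 0 0 0 0;0.6 0 0 60 0'; python3 -m jog '0.6 0 0 60 0;0.6 0 -50 20 0;0.6 0 -50 20 0;0.6 0 -60 0 0;0.6 0 -60 0 0';python3 - <<'E'
from h import *
s=cap("top")
g=blobs(s,(5,100,60),(16,220,200),(125,225,205,335),30); print([rect(s,k,.02) for k in g])
b=blobs(s,(0,0,150),(180,40,255),(125,225,205,335),10); print([rect(s,k,.018) for k in b])
print("dark",[rect(s,k,.05) for k in blobs(s,(5,120,90),(14,200,185),(250,208,408,290),40)])
print("grip",[rect(s,k,.08) for k in blobs(s,(0,150,150),(4,255,255),(250,208,408,290),5)])
cv2.imwrite("pics/c.png",cv2.resize(s["pixels"][200:350,110:430,::-1],None,fx=2.5,fy=2.5))
E
```

```text
time_s: 16.65
tcp_pos: [0.5688, 0.3822, 0.0743]
ee_rot: [[1.0, -0.024, -0.01], [-0.024, -1.0, -0.009], [-0.01, 0.009, -1.0]]
wrist_force: [1.0, 0.9, 0.5]
gripper_width: 0.591
gripper_force: 0.0
time_s: 17.27
tcp_pos: [0.5717, 0.1633, 0.1803]
ee_rot: [[1.0, -0.022, 0.001], [-0.022, -1.0, 0.001], [0.001, -0.001, -1.0]]
wrist_force: [-0.1, -0.1, -0.1]
gripper_width: 0.6
gripper_force: 0.0
[array([467.3, 322.7, 109.5,  81.4,   2.3]), array([675.7, 393.5, 205.8,  26.4, -89.2]), array([620.9, 382.7,  26.1,  18.1,   2.7])]
[array([490.6, 436. , 171.2,  99.7,   3.3]), array([563.6, 352.7, 114.7, 111.5,  30.9])]
dark [array([ 6.231e+02, -2.198e+02,  1.874e+02,  3.050e+01, -4.000e-01]), array([ 629.4, -167.1,  126.6,   24.7,   -1.2]), array([529.4,   3.1, 308.2,   6. ,  88.8])]
grip [array([ 5.877e+02, -1.339e+02,  2.750e+01,  1.240e+01,  2.000e-01])]
```

View pics/c.png

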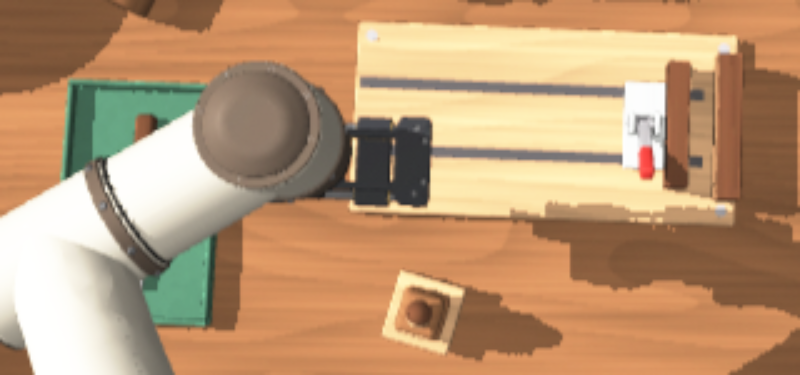

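The gouge lies in the tray (handle at crop pixel 145,127) and the board is clear. The lever grip is at crop pixel 647,162. Next is the lever.

```bash
python3 -m jog '0.4 3 -59 0 0;0.4 3 -59 0 0;0.4 3 -59 0 0;0.4 3 -60 0 0;0.4 3 -60 0 0'; python3 -m jog '0.4 0 0 -50 0;0.4 0 0 -50 0;0.4 0 0 -10 0;0.4 0 0 0 0;0 0 0 0 0';python3 -m jog '0 0 0 0 0;0 0 0 0 0;0 0 0 0 0;0 0 0 0 0;0 0 0 0 0'
```

```text
time_s: 17.95
tcp_pos: [0.5868, -0.134, 0.1799]
ee_rot: [[1.0, -0.022, 0.001], [-0.022, -1.0, -0.0], [0.001, 0.0, -1.0]]
wrist_force: [0.8, 0.4, 0.5]
gripper_width: 0.4
gripper_force: 0.0
time_s: 18.58
tcp_pos: [0.5887, -0.132, 0.0719]
ee_rot: [[1.0, -0.022, 0.004], [-0.022, -1.0, -0.0], [0.004, 0.0, -1.0]]
wrist_force: [-0.1, -0.2, 0.4]
gripper_width: 0.35
gripper_force: 0.0
time_s: 19.2
tcp_pos: [0.5874, -0.1325, 0.0708]
ee_rot: [[1.0, -0.022, 0.002], [-0.022, -1.0, -0.001], [0.002, 0.001, -1.0]]
wrist_force: [-0.8, -1.8, 6.2]
gripper_width: 0.155
gripper_force: 30.0
```

```bash
python3 -m jog '0 7 6 6 0;0 0 -6 0 0;0 6 0 5 0;0 15 0 6 0;0 16 0 2 0'; python3 -m jog '0 16 0 -2 0;0 15 0 -6 0;0 15 0 -12 0;0 0 0 0 0;0 0 0 0 0'
```

```text
time_s: 19.82
tcp_pos: [0.6242, -0.1331, 0.0873]
ee_rot: [[1.0, -0.024, -0.017], [-0.024, -1.0, -0.001], [-0.017, 0.001, -1.0]]
wrist_force: [-9.7, -1.3, 4.0]
gripper_width: 0.16
gripper_force: 30.0
time_s: 20.45
tcp_pos: [0.6784, -0.1322, 0.0695]
ee_rot: [[1.0, -0.022, 0.004], [-0.022, -1.0, -0.0], [0.004, 0.0, -1.0]]
wrist_force: [3.8, -1.9, 2.3]
gripper_width: 0.152
gripper_force: 30.0
```

```bash
python3 -m jog '0 0 15 0 0;0 1 20 0 0;0 0 20 0 0;0 1 20 0 0;0 0 20 0 0'; python3 -m jog '0 0 0 0 0;0 0 0 0 0;0.4 0 0 0 0;0.4 0 0 0 0;0.4 0 0 60 0';python3 -m jog '0.8 -50 0 40 0;0.8 -60 20 0 0;0.8 -60 20 0 0;0.8 -60 20 0 0'; python3 - <<'E'
from h import *
s=cap("top")
print("dark",[rect(s,k,.055) for k in blobs(s,(5,120,90),(14,200,185),(250,208,408,290),40)])
print("grip",[rect(s,k,.08) for k in blobs(s,(0,150,150),(4,255,255),(250,208,408,290),5)])
cv2.imwrite("pics/d.png",cv2.resize(s["pixels"][200:350,110:430,::-1],None,fx=2.5,fy=2.5))
E
```

```text
time_s: 21.08
tcp_pos: [0.6804, -0.0357, 0.0697]
ee_rot: [[1.0, -0.022, 0.004], [-0.022, -1.0, 0.0], [0.004, -0.0, -1.0]]
wrist_force: [5.9, -4.0, 3.5]
gripper_width: 0.153
gripper_force: 30.0
time_s: 21.7
tcp_pos: [0.6734, -0.0374, 0.1217]
ee_rot: [[1.0, -0.024, -0.018], [-0.024, -1.0, -0.001], [-0.018, 0.001, -1.0]]
wrist_force: [1.1, 1.3, 1.1]
gripper_width: 0.373
gripper_force: 0.0
time_s: 22.2
tcp_pos: [0.4487, 0.0218, 0.1665]
ee_rot: [[1.0, -0.024, -0.004], [-0.024, -1.0, -0.001], [-0.004, 0.001, -1.0]]
wrist_force: [0.3, 1.6, 1.2]
gripper_width: 0.751
gripper_force: 0.0
dark [array([ 6.225e+02, -2.203e+02,  1.867e+02,  2.790e+01, -4.000e-01]), array([631.2, -68.3, 128.4,  21.7,  -1. ]), array([529. ,   1.9, 304.5,   5.8,  88.7])]
grip [array([670.3, -36.1,  30.3,  12.5,   0.7])]
```

View pics/d.png

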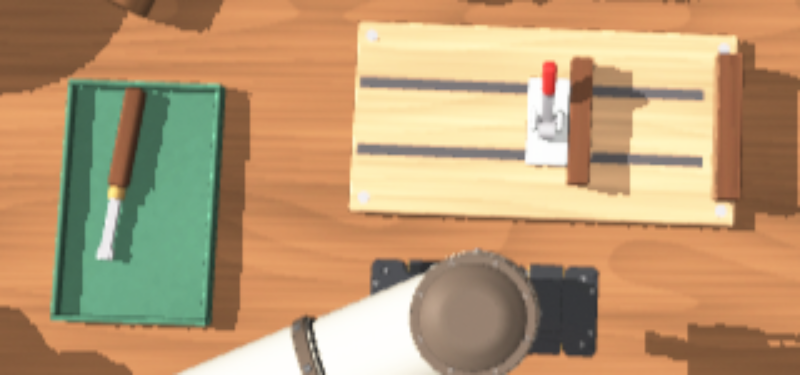

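The lever now leans to +x (crop 548,78, free), and the jaw is open by about 128 mm. The gouge has shifted and turned, but it still lies flat inside the tray (133,90 to 105,258). I'll move the arm off the figure and measure it.

```bash
python3 -m jog '0.8 0 -60 20 0;0.8 0 -60 20 0;0.8 0 -60 0 0;0.8 0 -60 0 0'; python3 - <<'E'
from h import *
s=cap("top")
k=blobs(s,(14,20,225),(26,125,255),(250,298,312,350),10)
print("plinth",[rect(s,q,.03) for q in k], rect(s,np.vstack(k),.03))
cv2.imwrite("pics/e.png",cv2.resize(s["pixels"][295:355,250:330,::-1],None,fx=9,fy=9,interpolation=cv2.INTER_CUBIC))
E
```

```text
time_s: 22.75
tcp_pos: [0.4507, -0.2179, 0.2066]
ee_rot: [[1.0, -0.023, -0.002], [-0.023, -1.0, 0.001], [-0.002, -0.001, -1.0]]
wrist_force: [0.3, -0.0, -0.6]
gripper_width: 0.805
gripper_force: 0.0
plinth [array([435.6,  89.9,  69.7,  67.6, -15.4])] [435.6  89.9  69.7  67.6 -15.4]
```

View pics/e.png

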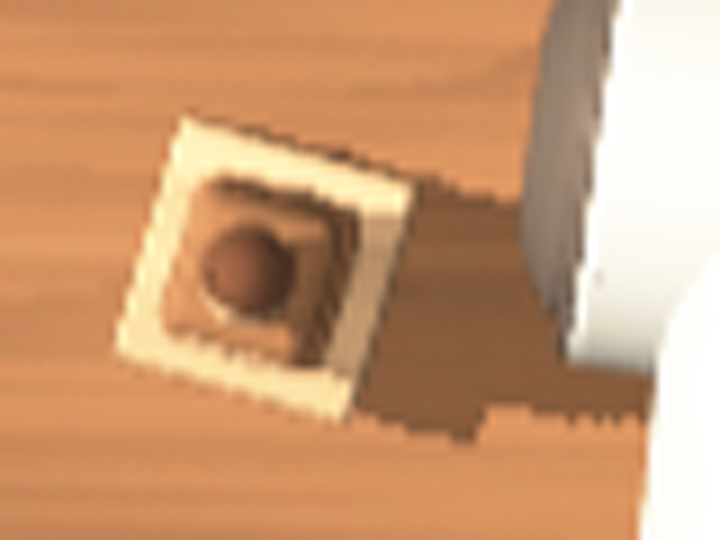

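The whole plinth is visible (crop corners 185,120 / 412,185 / 345,420 / 120,350), with the cap at crop 250,270.

```bash
python3 - <<'E'
from h import *
s=cap("top")
print(onz(s,277.8,325,.1), [onz(s,250+u/9,295+v/9,.03) for u,v in[(185,120),(412,185),(345,420),(120,350)]], proj(s,(.4356,.0899,.1)))
c=cap("scene"); 
k=blobs(c,(8,60,40),(16,255,150),(370,170,420,220),5); print([cv2.minEnclosingCircle(q) for q in k]); print(proj(c,(.4356,.0899,.1)),proj(c,(.4356,.0899,0.03)))
E
```

```text
[0.43695934 0.08614747] [array([0.47636996, 0.11073502]), array([0.45895336, 0.04611795]), array([0.39319777, 0.0637072 ]), array([0.41183105, 0.12743031])] [276.22604799 325.55103331]
[((386.8246765136719, 199.0670928955078), 23.176448822021484)]
[401.29144836 183.08988945] [397.86522159 207.91186081]
```

```bash
python3 -m jog '0.85 -3 61 0 -3;0.85 -3 61 0 -3;0.85 -3 61 0 -3;0.85 -3 61 0 -3;0.85 -3 62 0 -2'; python3 -m jog '0.85 0 0 0 0;0.85 0 0 -50 0;0.85 0 0 -50 0;0.85 0 0 -45 0;0.85 0 0 0 0'
```

```text
time_s: 23.52
tcp_pos: [0.4352, 0.0919, 0.2067]
ee_rot: [[0.965, -0.264, -0.002], [-0.264, -0.965, -0.0], [-0.002, 0.001, -1.0]]
wrist_force: [1.6, 0.2, -0.4]
gripper_width: 0.852
gripper_force: 0.0
time_s: 24.15
tcp_pos: [0.4339, 0.0875, 0.0594]
ee_rot: [[0.964, -0.265, -0.009], [-0.265, -0.964, -0.005], [-0.007, 0.007, -1.0]]
wrist_force: [0.7, 1.2, 0.9]
gripper_width: 0.852
gripper_force: 0.0
```

```bash
python3 -m jog '0 0 0 0 0;0 0 0 0 0;0 0 0 0 0;0 0 0 0 0;0 0 0 0 0'; python3 -m jog '0 0 0 0 0;0 0 0 0 0;0 0 0 0 0'
```

```text
time_s: 24.78
tcp_pos: [0.4374, 0.0895, 0.0629]
ee_rot: [[0.965, -0.264, 0.001], [-0.264, -0.965, 0.0], [0.001, -0.0, -1.0]]
wrist_force: [-1.9, -0.3, 5.4]
gripper_width: 0.479
gripper_force: 30.0
time_s: 25.15
tcp_pos: [0.4374, 0.0895, 0.0629]
ee_rot: [[0.965, -0.264, 0.001], [-0.264, -0.965, 0.0], [0.001, -0.0, -1.0]]
wrist_force: [-1.6, -2.0, 6.4]
gripper_width: 0.479
gripper_force: 30.0
```

```bash
python3 -m jog '0 0 0 40 0;0 0 0 40 0;0 0 0 30 0;0 32 -42 0 3;0 32 -42 0 3'; python3 -m jog '0 32 -42 0 3;0 32 -42 0 3;0 32 -43 0 2.2;0 33 -44 0 0;0 0 0 0 0'; python3 - <<'E'
from h import *
print(r.sense()["tcp_pos"])
s=cap("scene");cv2.imwrite("pics/f.png",cv2.resize(s["pixels"][100:340,150:450,::-1],None,fx=2.5,fy=2.5))
E
```

```text
time_s: 25.78
tcp_pos: [0.5012, 0.0052, 0.172]
ee_rot: [[0.987, -0.158, -0.0], [-0.158, -0.987, 0.001], [-0.0, -0.001, -1.0]]
wrist_force: [0.7, -0.4, -3.4]
gripper_width: 0.477
gripper_force: 30.0
time_s: 26.4
tcp_pos: [0.6308, -0.1683, 0.1692]
ee_rot: [[1.0, -0.024, -0.003], [-0.024, -1.0, 0.0], [-0.003, -0.0, -1.0]]
wrist_force: [-1.0, 0.8, -4.4]
gripper_width: 0.481
gripper_force: 30.0
[ 0.63075065 -0.16829259  0.16918788]
```

View pics/f.png

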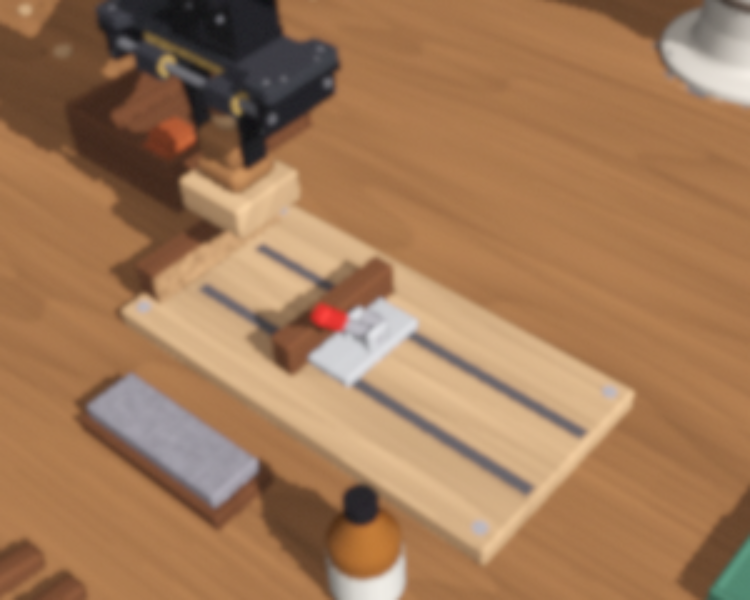

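The figure is held upright above the gap (plinth at crop 240,195). Lowering it now.

```bash
python3 -m jog '0 0 5 -40 0;0 0 0 -30 0;0 0 0 -12 0;0 0 0 -6 0;0 0 0 0 0'; python3 -m jog '0 0 0 -2 0;0 0 0 0 0;0 0 0 0 0'
```

```text
time_s: 27.08
tcp_pos: [0.6306, -0.1602, 0.0848]
ee_rot: [[1.0, -0.019, 0.001], [-0.019, -1.0, -0.0], [0.001, 0.0, -1.0]]
wrist_force: [-0.1, 0.7, -2.5]
gripper_width: 0.478
gripper_force: 30.0
time_s: 27.45
tcp_pos: [0.6309, -0.1605, 0.0832]
ee_rot: [[1.0, -0.019, 0.002], [-0.019, -1.0, -0.0], [0.002, 0.0, -1.0]]
wrist_force: [0.4, 0.6, -1.3]
gripper_width: 0.482
gripper_force: 30.0
```

```bash
python3 -m jog '0.8 0 0 0 0;0.8 0 0 0 0;0.8 0 0 0 0;0.8 0 0 0 0;0.8 0 0 0 0'; python3 -m jog '0.8 0 0 30 0;0.8 0 0 60 0;0.4 24 60 10 0;0.4 24 64 0 0;0.4 0 0 0 0'; python3 - <<'E'
from h import *
s=cap("scene");cv2.imwrite("pics/g.png",cv2.resize(s["pixels"][130:330,170:420,::-1],None,fx=3,fy=3))
t=cap("top");print("dark",[rect(t,k,.055) for k in blobs(t,(5,120,90),(14,200,185),(250,208,408,290),40)])
E
```

```text
time_s: 28.08
tcp_pos: [0.6302, -0.1605, 0.0821]
ee_rot: [[1.0, -0.019, -0.0], [-0.019, -1.0, -0.0], [-0.0, 0.0, -1.0]]
wrist_force: [-0.1, -0.1, -0.5]
gripper_width: 0.796
gripper_force: 0.0
dark [array([ 5.939e+02, -6.670e+01,  5.340e+01,  2.030e+01,  4.000e-01]), array([529.6, 112.5,  98. ,  10. , -89.2]), array([ 5.634e+02, -2.187e+02,  6.840e+01,  3.030e+01, -4.000e-01])]out of range; nothing moved
```

View pics/g.png

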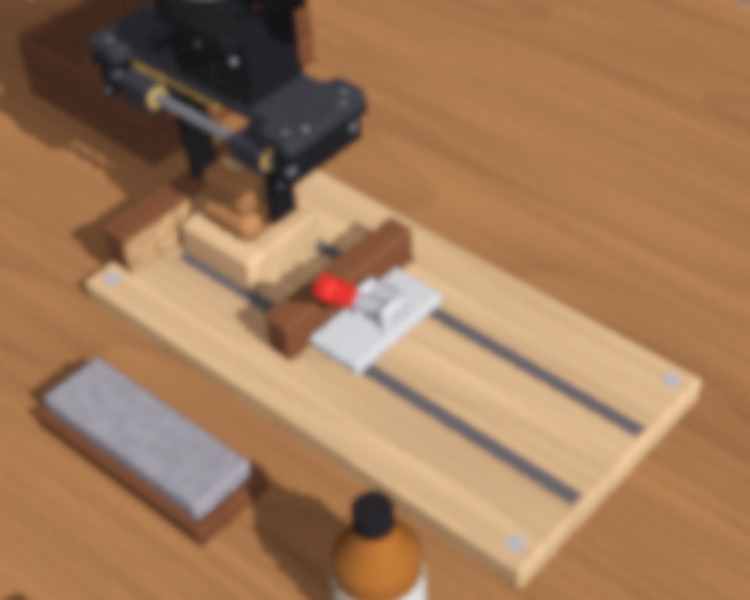

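The second call was refused because 64 is over the limit, so nothing moved. The figure stands upright and square between stop and jaw (crop 240,225). I'll retype the rows within the limit.

```bash
python3 -m jog '0.8 0 0 30 0;0.8 0 0 60 0;0.4 24 50 10 0;0.4 25 50 0 0;0.4 0 24 0 0'; python3 -m jog '0.4 0 0 0 0;0.4 0 0 0 0;0.4 0 0 -50 0;0.4 0 0 -50 0;0.4 0 0 -5 0'; python3 -m jog '0.4 0 0 0 0;0 0 0 0 0;0 0 0 0 0;0 0 0 0 0;0 0 0 0 0'
```

```text
time_s: 28.8
tcp_pos: [0.6802, -0.034, 0.1817]
ee_rot: [[1.0, -0.017, 0.0], [-0.017, -1.0, 0.0], [0.0, -0.0, -1.0]]
wrist_force: [-0.8, -0.1, -0.6]
gripper_width: 0.543
gripper_force: 0.0
time_s: 29.42
tcp_pos: [0.6759, -0.0384, 0.073]
ee_rot: [[1.0, -0.022, -0.009], [-0.022, -1.0, -0.001], [-0.009, 0.001, -1.0]]
wrist_force: [-0.8, -0.6, 0.0]
gripper_width: 0.397
gripper_force: 0.0
time_s: 30.05
tcp_pos: [0.6802, -0.0362, 0.0784]
ee_rot: [[1.0, -0.019, 0.003], [-0.019, -1.0, 0.0], [0.003, -0.0, -1.0]]
wrist_force: [1.1, -0.2, 2.4]
gripper_width: 0.161
gripper_force: 30.0
```

```bash
python3 -m jog '0 0 -15 0 0;0 0 -15 0 0;0 -1 -13 0 0;0 0 -5 0 0;0 0 -4 0 0'; python3 -m jog '0 0 -3 0 0;0 0 -2 0 0;0 0 0 0 0'
```

```text
time_s: 30.68
tcp_pos: [0.6792, -0.0891, 0.0782]
ee_rot: [[1.0, -0.02, 0.003], [-0.02, -1.0, 0.0], [0.003, -0.0, -1.0]]
wrist_force: [1.6, 3.4, 5.9]
gripper_width: 0.158
gripper_force: 30.0
time_s: 31.05
tcp_pos: [0.6791, -0.0938, 0.0781]
ee_rot: [[1.0, -0.019, 0.003], [-0.019, -1.0, 0.0], [0.003, -0.0, -1.0]]
wrist_force: [2.2, 3.6, 6.6]
gripper_width: 0.156
gripper_force: 30.0
```

```bash
python3 -m jog '0 0 -1 0 0;0 0 -1 0 0;0 0 0 0 0'; python3 -m jog '0 0 -1 0 0;0 0 -1 0 0;0 0 0 0 0'
```

```text
time_s: 31.42
tcp_pos: [0.6792, -0.0939, 0.078]
ee_rot: [[1.0, -0.019, 0.003], [-0.019, -1.0, 0.002], [0.003, -0.002, -1.0]]
wrist_force: [1.1, 9.2, 6.4]
gripper_width: 0.159
gripper_force: 30.0
time_s: 31.8
tcp_pos: [0.6794, -0.0941, 0.0779]
ee_rot: [[1.0, -0.019, 0.003], [-0.019, -1.0, 0.004], [0.003, -0.005, -1.0]]
wrist_force: [0.9, 14.4, 6.7]
gripper_width: 0.157
gripper_force: 30.0
```

```bash
python3 -m jog '0 -15 0 12 0;0 -15 0 6 0;0 -16 0 2 0;0 -15 0 -2 0;0 0 0 0 0'; python3 -m jog '0 -8 0 -3 0;0 -8 0 -4 0;0 -8 0 -6 0;0 -9 0 -7 0;0 0 0 0 0'
```

```text
time_s: 32.42
tcp_pos: [0.6192, -0.0928, 0.0948]
ee_rot: [[1.0, -0.019, 0.007], [-0.019, -1.0, 0.007], [0.007, -0.007, -1.0]]
wrist_force: [4.0, 19.8, 1.2]
gripper_width: 0.158
gripper_force: 30.0
time_s: 33.05
tcp_pos: [0.5917, -0.0923, 0.0799]
ee_rot: [[1.0, -0.016, 0.02], [-0.016, -1.0, 0.006], [0.02, -0.006, -1.0]]
wrist_force: [3.4, 24.2, 15.5]
gripper_width: 0.158
gripper_force: 30.0
```

```bash
python3 -m jog '0 -5 0 -5 0;0 -4 0 -5 0;0 0 0 0 0'; python3 -m jog '0 -3 0 -4 0;0 -2 0 -3 0;0 0 0 0 0'
```

```text
time_s: 33.42
tcp_pos: [0.5812, -0.0921, 0.0688]
ee_rot: [[1.0, -0.017, 0.015], [-0.017, -1.0, 0.006], [0.015, -0.006, -1.0]]
wrist_force: [2.5, 26.7, 15.2]
gripper_width: 0.153
gripper_force: 30.0
time_s: 33.8
tcp_pos: [0.5808, -0.0921, 0.0673]
ee_rot: [[1.0, -0.014, 0.027], [-0.014, -1.0, 0.005], [0.026, -0.005, -1.0]]
wrist_force: [-0.2, 26.9, 34.6]
gripper_width: 0.158
gripper_force: 30.0
```

```bash
python3 -m jog '0 2 2 5 0;0 0 2 2 0;0.4 0 0 0 0;0.4 0 0 0 0;0.4 0 0 0 0'; python3 -m jog '0.4 0 0 40 0;0.4 0 0 60 0;0.4 -60 0 40 0;0.4 -60 0 0 0;0.4 0 -60 0 0'; python3 -m jog '0.4 0 -60 0 0;0.4 0 -60 0 0;0.4 0 -60 0 0;0.4 0 -60 0 0;0.4 0 0 0 0'; python3 - <<'E'
from h import *
t=cap("top");print("dark",[rect(t,k,.055) for k in blobs(t,(5,120,90),(14,200,185),(250,208,408,290),40)]); print("grip",[rect(t,k,.08) for k in blobs(t,(0,150,150),(4,255,255),(250,208,408,290),5)])
k=blobs(t,(14,20,200),(26,125,255),(340,225,400,275),10); print([rect(t,q,.05) for q in k])
s=cap("scene")
a=cv2.resize(t["pixels"][205:345,120:510,::-1],None,fx=2.05,fy=2.05); b=cv2.resize(s["pixels"][150:270,170:390,::-1],None,fx=2.5,fy=2.5); b=cv2.copyMakeBorder(b,0,0,0,a.shape[1]-b.shape[1],cv2.BORDER_CONSTANT)
cv2.imwrite("pics/i.png",np.vstack([a,b]))
E
```

```text
time_s: 34.42
tcp_pos: [0.5707, -0.0944, 0.0642]
ee_rot: [[1.0, -0.02, -0.003], [-0.02, -1.0, -0.0], [-0.003, 0.0, -1.0]]
wrist_force: [-0.1, 0.1, -0.6]
gripper_width: 0.373
gripper_force: 0.0
time_s: 35.05
tcp_pos: [0.4538, -0.1516, 0.1989]
ee_rot: [[1.0, -0.013, -0.005], [-0.013, -1.0, 0.001], [-0.005, -0.001, -1.0]]
wrist_force: [2.5, 0.9, 0.0]
gripper_width: 0.404
gripper_force: 0.0
time_s: 35.67
tcp_pos: [0.4584, -0.3972, 0.198]
ee_rot: [[1.0, -0.025, -0.003], [-0.025, -1.0, 0.001], [-0.003, -0.001, -1.0]]
wrist_force: [0.3, 0.4, 0.2]
gripper_width: 0.4
gripper_force: 0.0
dark [array([ 6.238e+02, -2.203e+02,  1.892e+02,  2.790e+01, -4.000e-01]), array([ 629.5, -127. ,  128.4,   22. ,   -0.9]), array([ 6.286e+02, -1.770e+02,  4.420e+01,  4.320e+01, -2.000e-01]), array([529.2,   5.6, 312. ,   5.7,  88.7])]
grip [array([ 5.859e+02, -9.170e+01,  2.990e+01,  1.240e+01,  3.000e-01])]
[array([ 643.5, -174.6,   97.8,   66.8,    0.8]), array([680.8, -89.3,  51.4,  20.7, -89.2]), array([576.9, -88.6,  48.2,  22.9, -89.2]), array([ 575.7, -191.6,   25.7,   17.8,  -89.2]), array([ 6.29e+02, -6.80e+01,  5.64e+01,  7.70e+00,  5.00e-01])]
```

View pics/i.png

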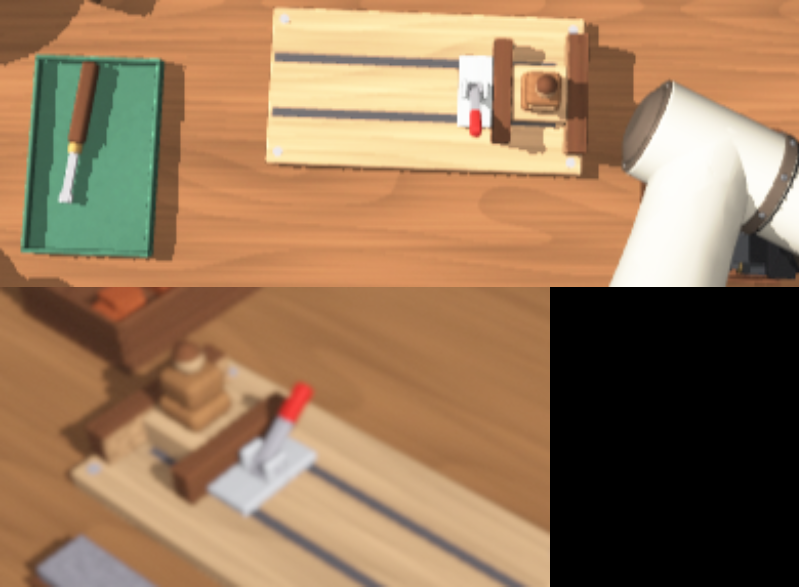

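The plinth is held between stop and jaw (top strip, 540,92) and the lever leans fully towards the robot (476,122). Before handing in I'll check that the gouge lies flat by comparing the two views.

```bash
python3 - <<'E'
from h import *
t=cap("top"); s=cap("scene")
k=blobs(t,(5,100,60),(16,220,200),(140,236,192,325),30); 
for q in k: print(rect(t,q,.018)); 
P=max(k,key=cv2.contourArea)[:,0]; R=cv2.boxPoints(cv2.minAreaRect(P)); R=R[np.argsort(R[:,1])]; but=R[:2].mean(0)
b=blobs(t,(0,0,170),(180,45,255),(140,255,165,325),8); Q=np.vstack(b)[:,0]; tip=Q[Q[:,1]>=Q[:,1].max()-1].mean(0)
for n,p in(("butt",but),("tip",tip)):
    for z in(.016,.03): x=onz(t,*p,z); print(n,p,z,x*1000,proj(s,(*x,z)))
i=s["pixels"][240:400,420:600,::-1]; cv2.imwrite("pics/j.png",cv2.resize(i,None,fx=3.5,fy=3.5))
for z in(.022,):print("tray",[rect(t,q,z) for q in blobs(t,(60,80,40),(90,255,255),(100,200,230,360),500)])
E
```

```text
[610.8 402.6 101.5  18.5  -7.7]
butt [163.40385 235.51926] 0.016 [661.63145744 396.48186296] [484.2664569  362.41699381]
butt [163.40385 235.51926] 0.03 [659.72382904 392.26350663] [484.31032403 355.79239034]
tip [151.5   302.625] 0.016 [486.90875268 418.47146423] [536.03239442 301.18253804]
tip [151.5   302.625] 0.03 [486.83126744 414.02277653] [535.99365312 295.31169052]
tray [array([544.8, 384.7, 245.6, 162. ,  -1.2])]
```

View pics/j.png

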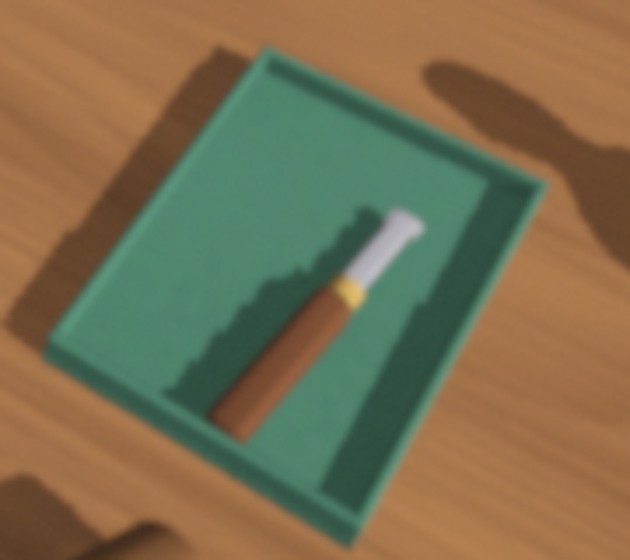

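In the scene view the butt is at (485,361) and the tip at (536,303). Both match the projections for 16 mm up, so the gouge lies flat on the tray floor. Everything is in place.

```bash
python3 -c "
from station import r
print(r.finish_job())"
```

```text
the job is handed in; nothing more can be done
None
```

I handed the job in but got no verdict back. In the last camera views the gouge lay flat in the tray, both offcuts were in the scrap box, the figure was clamped with the jaw about 70 mm open, the lever was locked and the arm was clear.

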